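# Find the rocking pot cover and press it home

### The arm

A 6-joint arm with a two-finger parallel gripper is mounted at the origin on the work surface. World frame = base frame: x ahead of the robot, y to its left, z up, the work surface at z = 0. Lengths are in m, angles in degrees, forces in N, time in s.
With the tool pointing down it reaches from about 0.35 to 0.875 m from the base axis. Payload 4.2 kg.
Tool frame: the origin (TCP) lies on the centre line of the jaws, within the pads' length; the fingertips stand 11 mm ahead of it and the grasp point (between the pads) lies 8 mm behind it; y points along the fingers, z is the direction in which the jaws open and shut, and the axes are right-handed (so a half turn about y gives the same grasp; the last joint's range is limited). The gripper opens to 87 mm and grips with 3 to 60 N. Pads are 19 mm wide; open, the fingers measure 117 mm over their backs; the gripper's body (75 mm by 190 mm) begins 51 mm behind the grasp point.
Start: joints at [-57.032, 22.042, 0.453, 0, -68.411, -14.817], TCP at [0.195, -0.594, 0.234] pointing down, gripper open.
Joint ranges: [-179.83, 179.83], [-69.29, 118.12], [-61.27, 80.66], [-181.25, 117.63], [-171.15, -9.14], [-177.46, 177.46]. Speed limits (degrees/s): [159.86, 159.86, 180, 180, 180, 180].

### API

Orientations are given as a 3x3 rotation matrix whose columns are the frame's x, y, z axes.
In Python, from station import r, optics gives the robot as it stands. The module is installed in compiled form; this text tells all that it offers.
- The arm moves only by the tool step_arm, never from a script. Its argument "moves" is a list that holds one entry, the list of rows, each a list of 7 numbers: the turn, a rotation vector about the tool's x, y, z in rad, then the shift along the tool's x, y, z in cm, then the opening in per cent of the stroke, from 0 (shut) to 100 (fully open). A call has exactly 5 rows; each row is the pose to reach, as a shift and turn from the pose commanded when the call began, along the tool's axes at that moment; what a row does not reach only later rows make up. A row lasts 1/12 s, in which the tool goes at most 41.7 mm and 7.16 degrees, less where a joint would pass 70% of its speed; a pose out of reach is approached as far as the arm can. A call with a gripper value outside its range is refused whole. The fingers move at their own pace and stop on an object; the grip force is fixed at half the most. Time passes only in rows, so rows that repeat a pose let the fingers close, or fill a call up. It gives the time, the measured TCP pose, the force and the opening at its end, in the units of the state.
- r.sense(): the state, without advancing time (a new reading comes with each control period).
- optics.capture(name): name is "scene" or "top"; returns a dict with "image" (400x640x3 uint8, red, green, blue), "fov_y" (degrees; the focal length in pixels is half the picture's height over the tangent of half this angle, whatever the lens; pixels are square), "cx", "cy" (the principal point, pixels), "k1" (the pictures are not rectified: a ray, as slopes to the right and down, at radius r is drawn at 1 + k1 r^2 times it, then the intrinsics apply), "cam_to_world" (4x4, takes a point from camera to world coordinates). Camera axes: x right, y down, z forward; pixel columns grow to the right and rows downward; lengths in m; the calibration is good to about 2 mm. A picture is of the moment at which its call begins. There is no depth.
- r.finish_job(): hands the job in, once; it reports no verdict.
The state is a dict: "time_s": time; "joints": joint angles; "joint_velocities": joint speeds; "effort": joint torques, N m; "tcp_pos": TCP position; "ee_rot": TCP orientation; "wrist_force": force on the tool from outside, world axes, zero at the start; "moment": the same for the moment, N m; "gripper_width": opening from 0.0 (shut) to 1.0 (fully open).
Only numpy, scipy, OpenCV 4.12 (cv2) and the standard library are available. Lean on these libraries where they do the work, as an engineer would, in place of code of your own. Each camera call takes 0.05 s, during which the arm holds its last target.

### The job

One of the three covers on the clay pots on the turntable is loose: it sits up on its cork bung and rocks when its edge is pressed. Press with a fingertip near the edges of the covers until you have found the one that rocks and made it rock, then press that one down on its middle until it sits fully home and level on its pot. Do not lift or drag any cover, leave everything else where it is, and finish clear of everything.

Things in the scene. Friction and masses are not known exactly. Their poses are not given: they have to be found in the camera images.
- cover_a_top (a point): terracotta cover on a clay pot, 98 mm across, 0.2 kg, lying free, white band and middle; three identical, any may be the loose one. Point: middle of the top, z up, at the start 86 mm above the turntable's face on all three. Top: flat, 3 mm below this point, but for a raised white disc 28 mm across. Plate 8 mm thick; a skirt hangs 10 mm below it, loosely round the pot's rim.
- cover_b_top (a point): identical to the other two covers (any of the three may be the loose one); point: middle of its top. The loose one balances level on a hidden stiff cork bung 18 mm across, 6 mm above its rim. About 2 N on the flat 30 to 40 mm from the middle tips it about 0.2 rad (the pressed spot sinks about 5 mm, until the edge meets the rim, radius 38 mm); let go, it comes level; this does not seat it. The firm ones do not give anywhere.
- cover_c_top (a point): identical to the other two covers (any of the three may be the loose one); point: middle of its top. Pressed on its middle with 10 to 16 N, the loose one slides its bung down (it stays down) and comes to rest on its rim, 6 mm lower than before and than its neighbours, whose pots are a little taller.
- turntable: round blue and white ceramic turntable, 290 mm across, its face 30 mm above the slab; it is locked and does not turn. Origin: centre of its underside. The pots stand 82 mm from its centre at 0, 120 and 240 degrees from its x axis.
- spare_bung_center (a point): bystander: a spare cork bung, 24 mm across, 26 mm tall, standing in the middle of the turntable; point at its centre
- clip_mid (a point): bystander: a small steel spring clip, 56 x 18 x 20 mm, lying on the turntable between two pots; point at its middle, 8 mm up
- scoop: bystander: stainless scoop, 190 x 60 mm, 30 mm high, lying on the slab; origin under its middle, blade along +x
- mister: bystander: green plastic mister, 76 mm across, 166 mm tall; origin: centre of its underside
- cloche: bystander: glass cloche with a ball on top, 140 mm across, 192 mm tall; origin: centre of its underside
- saucer: bystander: terracotta saucer, 110 mm across, 20 mm high; origin: centre of its underside
- brush: bystander: hand brush with a wooden handle, about 200 mm long, lying on the slab; origin: under its middle, handle towards -x
There are look-alikes about, which are no part of the job. Leave any blue look-alike of the part that bears cover_c_top alone. What is shaped like the part that bears cover_b_top but blue is not meant.

How it is judged:
By the outcome, as a careful person would: the job done as asked, in the order asked, and still so for the second after the job is handed in, with the robot touching nothing.
It also fails if it takes over 51 s, if anything falls off the work surface, if the arm or the gripper's body presses on something with over 40 N, if the wrist force passes 120 N, or if a joint passes its speed limit or range.

## Working session

There is one attempt and no reset: what is moved stays moved. The work goes in short steps, Python scripts to look and compute and a tool call to move; the robot and the scene stay as the last step left them, time stands still between calls to the robot, and variables do not carry over. Pictures are saved under pics/ and viewed, and the job is handed in when it is done.

Besides the shell and the picture viewer there is one more tool, called after "Emit:" as name(argument=value, ...) on one line, values as JSON. step_arm: Moves the arm, as the interface text tells. Its arguments: {"type":"object","properties":{"moves":{"type":"array"}},"required":["moves"]}

```bash
mkdir -p pics
python3 - <<'E'
from station import r, optics
import cv2,numpy as np
s=r.sense()
for k,v in s.items(): print(k,np.round(v,4).tolist())
for n in("scene","top"):
    c=optics.capture(n); cv2.imwrite(f"pics/{n}0.png",c["image"][:,:,::-1]); np.save(f"{n}0.npy",c,allow_pickle=True)
    print(n,c["fov_y"],c["cx"],c["cy"],c["k1"],np.round(c["cam_to_world"],4).tolist())
E
```

```text
time_s 0.0
joints [-57.0342, 22.0912, 0.3784, -0.0287, -68.4106, -14.8178]
joint_velocities [0.0307, -0.0869, 0.0359, -0.0467, -0.0623, 0.0566]
effort [0.0002, -39.0661, 18.7408, 4.2197, 0.0111, -0.0002]
tcp_pos [0.1945, -0.5933, 0.2324]
ee_rot [[0.9503, -0.0008, -0.3113], [0.3113, 0.0021, 0.9503], [-0.0001, -1.0, 0.0022]]
wrist_force [1.3895, 0.6431, 0.0112]
moment [-0.0413, 0.0132, 0.0288]
gripper_width 1.0025
scene 42.65354883059212 322.6557069580479 212.29002245695634 -0.16421163365625072 [[-0.1769, 0.7602, -0.6252, 1.4593], [0.9842, 0.1424, -0.1053, 0.1596], [0.0089, -0.6339, -0.7733, 1.2065], [0.0, 0.0, 0.0, 1.0]]
top 57.60894938256093 318.35784005105035 201.40066541549822 -0.06643237959079398 [[-0.0135, -0.9794, 0.2016, 0.3687], [-0.9999, 0.0127, -0.0055, 0.0242], [0.0029, -0.2016, -0.9795, 0.99], [0.0, 0.0, 0.0, 1.0]]
```

View pics/scene0.png

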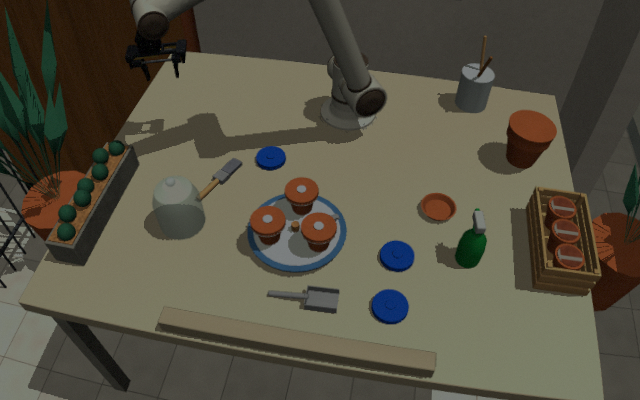

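View pics/top0.png

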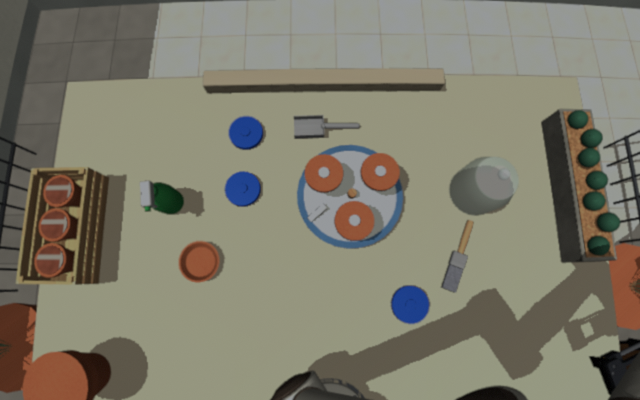

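The three terracotta covers with white middles stand on the turntable, at top-picture pixels (324,173), (380,172) and (354,221). The look-alikes are three blue covers at (246,132), (243,189) and (411,304), and barred red ones in the crate at about (55,225). The turntable ones fit the description. I'll confirm this in enlarged crops.

Run:
```python
import cv2
a=cv2.imread("pics/top0.png")[135:255,285:420]; cv2.imwrite("pics/t0c.png",cv2.resize(a,None,fx=5,fy=5,interpolation=cv2.INTER_CUBIC)[:600,:800])
a=cv2.imread("pics/scene0.png")[165:275,235:360]; cv2.imwrite("pics/s0c.png",cv2.resize(a,None,fx=5,fy=5,interpolation=cv2.INTER_CUBIC)[:600,:800])
```

```text
(no output)
```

View pics/t0c.png

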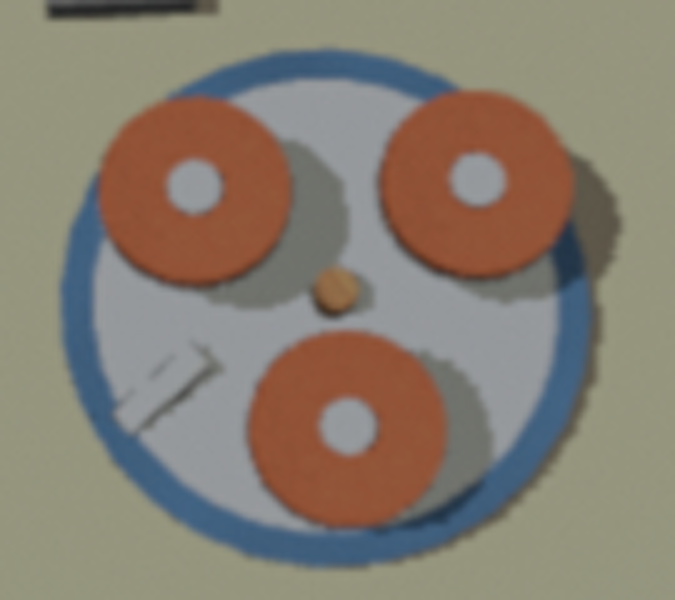

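View pics/s0c.png

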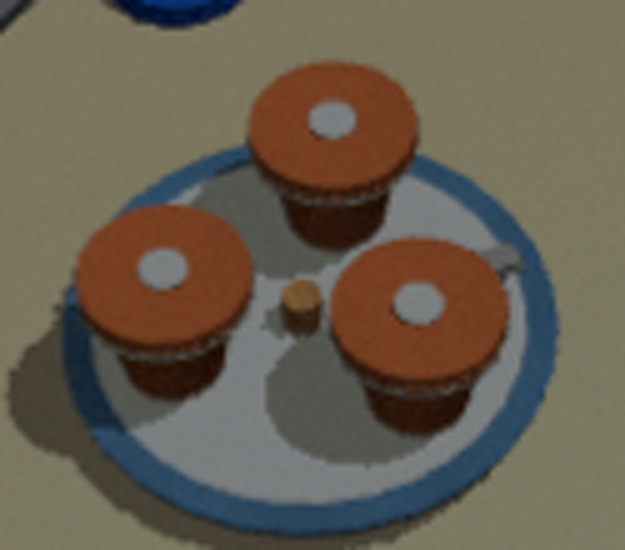

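The crops show three plain terracotta covers with white middles on the blue and white turntable. In the 5x top crop the middles are at (194,186), (478,180) and (348,427); in the scene crop they are at (418,303), (163,269) and (333,119). These are the covers meant. Now I'll locate them.

```bash
cat > h.py <<'E'
import numpy as np,cv2
from scipy.optimize import least_squares
def ray(c,u,v):
    f=200/np.tan(np.radians(c["fov_y"]/2)); d=np.array([(u-c["cx"])/f,(v-c["cy"])/f]); k=c["k1"]
    s=d.copy()
    for _ in range(30): s=d/(1+k*(s@s))
    M=c["cam_to_world"]; w=M[:3,:3]@np.array([s[0],s[1],1]); return M[:3,3],w/np.linalg.norm(w)
def atz(c,u,v,z):
    o,w=ray(c,u,v); return o+w*(z-o[2])/w[2]
def proj(c,p):
    M=c["cam_to_world"]; q=M[:3,:3].T@(np.array(p)-M[:3,3]); s=q[:2]/q[2]; s=s*(1+c["k1"]*(s@s)); f=200/np.tan(np.radians(c["fov_y"]/2)); return s*f+[c["cx"],c["cy"]]
def tri(a,b):
    A=0;B=0
    for o,w in(a,b):
        P=np.eye(3)-np.outer(w,w); A=A+P; B=B+P@o
    return np.linalg.solve(A,B)
E
python3 - <<'E'
from h import *
t=np.load("top0.npy",allow_pickle=True).item(); s=np.load("scene0.npy",allow_pickle=True).item()
g=lambda p,o:((p[0]+.5)/5-.5+o[0],(p[1]+.5)/5-.5+o[1])
T=[(194,186),(478,180),(348,427)];S=[(418,303),(163,269),(333,119)]
P=[]
for a,b in zip(T,S):
    a=g(a,(285,135));b=g(b,(235,165))
    p,q=atz(t,*a,.116),atz(s,*b,.116);P.append((p+q)/2)
    print(p.round(4),q.round(4),tri(ray(t,*a),ray(s,*b)).round(4))
P=np.array(P);c=P.mean(0);print(c.round(4),[(np.linalg.norm((p-c)[:2]).round(4),np.degrees(np.arctan2(*(p-c)[1::-1])).round(1)) for p in P])
E
```

```text
[0.6239 0.0056 0.116 ] [0.6243 0.0072 0.116 ] [0.624  0.0064 0.1155]
[ 0.6254 -0.1367  0.116 ] [ 0.6268 -0.1338  0.116 ] [ 0.6256 -0.1356  0.1146]
[ 0.5014 -0.0672  0.116 ] [ 0.502 -0.065  0.116] [ 0.5013 -0.0662  0.1152]
[ 0.584 -0.065  0.116] [(np.float64(0.0819), np.float64(60.7)), (np.float64(0.0819), np.float64(-59.1)), (np.float64(0.0823), np.float64(-179.2))]
```

Run:
```python
from h import *
t=np.load("top0.npy",allow_pickle=True).item(); s=np.load("scene0.npy",allow_pickle=True).item()
print("cloche ball",atz(t,503,174,.185).round(3),atz(s,171,182,.185).round(3), tri(ray(t,503,174),ray(s,171,182)))
R=np.array([[0.9503,0,-0.3113],[0.3113,0,0.9503],[0,-1,0]])
print((R.T@(np.array([.5017,-.026,.30])-[.195,-.594,.234])*100).round(2))
```

```text
cloche ball [ 0.594 -0.414  0.185] [ 0.604 -0.408  0.185] [ 0.59632778 -0.41529302  0.17660942]
[46.83 -6.6  44.43]
```

Emit:
step_arm(moves=[[[0, 0, 0, 0, -3, 0, 0], [0, 0, 0, 0, -6.6, 0, 0], [0, -0.12, 0, 0, -6.6, 4, 0], [0, -0.24, 0, 0, -6.6, 8, 0], [0, -0.36, 0, 0, -6.6, 12, 0]]])

```text
time_s: 0.52
tcp_pos: [0.157, -0.4786, 0.299]
ee_rot: [[0.776, 0.0, -0.63], [0.63, 0.001, 0.776], [0.001, -1.0, 0.001]]
wrist_force: [0.6, -0.3, 1.3]
gripper_width: 0.702
```

Emit:
step_arm(moves=[[[0, -0.12, 0, 3.8, 0, 0.95, 0], [0, -0.24, 0, 7.6, 0, 1.9, 0], [0, -0.36, 0, 11.4, 0, 2.8, 0], [0, -0.48, 0, 15.2, 0, 3.7, 0], [0, -0.6, 0, 19, 0, 4.7, 0]]])

```text
time_s: 0.93
tcp_pos: [0.2763, -0.3225, 0.2994]
ee_rot: [[0.285, 0.0, -0.959], [0.959, 0.0, 0.285], [0.0, -1.0, -0.0]]
wrist_force: [-0.0, -0.2, 0.1]
gripper_width: 0.324
```

```bash
cat > go.py <<'E'
import sys
from h import *
from station import r
from scipy.spatial.transform import Rotation as Ro
s=r.sense();R=np.array(s["ee_rot"]);p=np.array(s["tcp_pos"])
T=np.array([float(a) for a in sys.argv[1:4]])
Rt=np.array([[0,0,-1],[1,0,0],[0,-1,0.]])
print("t",s["time_s"],"p",p.round(4),"shift cm",(R.T@(T-p)*100).round(2),"turn",Ro.from_matrix(R.T@Rt).as_rotvec().round(4),"F",np.round(s["wrist_force"],2),"M",np.round(s["moment"],3),"j",np.round(s["joints"],1))
E
python3 go.py .5017 -.026 .2
```

```text
t 0.9333 p [ 0.2763 -0.3225  0.2994] shift cm [ 34.84   9.95 -13.16] turn [ 1.000e-04 -2.888e-01  2.000e-04] F [-0.02 -0.21  0.09] M [-0.023 -0.036 -0.012] j [-27.3  -0.8 -18.8  -0.  -72.   10.8]
```

Emit:
step_arm(moves=[[[0, -0.1, 0, 3.7, 0, -1.4, 0], [0, -0.2, 0, 7.4, 0, -2.8, 0], [0, -0.289, 0, 11.1, 0, -4.2, 0], [0, -0.289, 0, 14.8, 0, -5.6, 0], [0, -0.289, 0, 18.5, 0, -7, 0]]])

```text
time_s: 1.35
tcp_pos: [0.397, -0.1655, 0.2995]
ee_rot: [[0.004, 0.0, -1.0], [1.0, 0.0, 0.004], [0.0, -1.0, -0.0]]
wrist_force: [0.7, -1.4, -0.3]
gripper_width: 0.016
```

```bash
python3 go.py .5017 -.026 .2
```

```text
t 1.35 p [ 0.397  -0.1655  0.2995] shift cm [ 13.99   9.96 -10.4 ] turn [ 0.0001 -0.0044  0.0002] F [ 0.74 -1.41 -0.33] M [-0.16   0.035 -0.026] j [ -0.8  -0.2 -18.2  -0.  -72.    0.6]
```

Emit:
step_arm(moves=[[[0, 0, 0, 3.2, 0, -2.4, 0], [0, 0, 0, 6.4, 0, -4.8, 0], [0, 0, 0, 9.6, 0, -7.2, 0], [0, 0, 0, 12.8, 0, -9.5, 0], [0, 0, 0, 14, 0, -10.4, 0]]])

```text
time_s: 1.77
tcp_pos: [0.5034, -0.0245, 0.2987]
ee_rot: [[0.002, -0.0, -1.0], [1.0, 0.0, 0.002], [0.0, -1.0, 0.0]]
wrist_force: [0.6, -1.2, 0.5]
gripper_width: 0.005
```

```bash
python3 go.py .5017 -.026 .14
```

```text
t 1.7667 p [ 0.5034 -0.0245  0.2987] shift cm [-0.15 15.87  0.16] turn [-0.0005 -0.0016  0.0003] F [ 0.59 -1.18  0.46] M [-0.011  0.098  0.003] j [ 15.7   7.7  -9.7  -0.  -72.6 -15.8]
```

Emit:
step_arm(moves=[[[0, 0, 0, -0.1, 4, 0, 0], [0, 0, 0, -0.1, 8, 0, 0], [0, 0, 0, -0.1, 12, 0.1, 0], [0, 0, 0, -0.1, 15.4, 0.1, 0], [0, 0, 0, -0.1, 15.9, 0.1, 0]]])

```text
time_s: 2.18
tcp_pos: [0.4953, -0.0299, 0.1345]
ee_rot: [[0.007, -0.014, -1.0], [1.0, -0.002, 0.007], [-0.002, -1.0, 0.014]]
wrist_force: [-0.4, -0.7, 0.0]
gripper_width: 0.004
```

```bash
python3 go.py .5017 -.026 .124
python3 - <<'E'
from station import optics
import cv2
for n,(a,b,c,d) in(("top",(135,255,285,420)),("scene",(150,275,235,385))):
    i=optics.capture(n)["image"][a:b,c:d,::-1]; cv2.imwrite(f"pics/{n}1.png",cv2.resize(i,None,fx=4,fy=4,interpolation=cv2.INTER_CUBIC))
E
```

```text
t 2.1833 p [ 0.4953 -0.0299  0.1345] shift cm [ 0.4   1.04 -0.65] turn [-0.0135 -0.0069 -0.0017] F [-0.43 -0.66  0.04] M [0.008 0.192 0.023] j [ 15.3  15.8 -24.7  -0.1 -50.3 -15.6]
```

View pics/scene1.png

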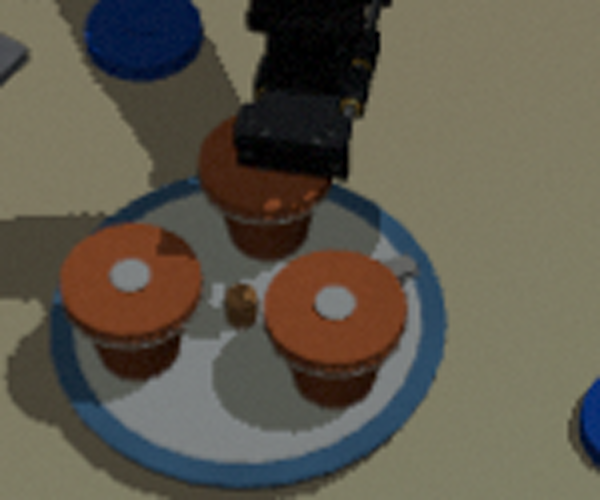

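Emit:
step_arm(moves=[[[0, 0, 0, 0, 0, 0, 0], [0, 0, 0, 0, 0, 0, 0], [0, 0, 0, 0, 0.2, 0, 0], [0, 0, 0, 0, 0.6, 0, 0], [0, 0, 0, 0, 1.0, 0, 0]]])

```text
time_s: 2.7
tcp_pos: [0.5009, -0.0288, 0.1314]
ee_rot: [[0.005, 0.002, -1.0], [1.0, 0.001, 0.005], [0.001, -1.0, -0.002]]
wrist_force: [-0.2, 0.2, 0.9]
gripper_width: 0.008
```

```bash
python3 go.py .5017 -.026 .124
```

```text
t 2.7 p [ 0.5009 -0.0288  0.1314] shift cm [ 0.28  0.74 -0.08] turn [ 0.0025 -0.0051  0.0007] F [-0.19  0.2   0.92] M [ 0.01   0.099 -0.004] j [ 15.3  16.1 -24.9  -0.  -48.9 -15.6]
```

Emit:
step_arm(moves=[[[0, 0, 0, 0.2, 0, 0, 0], [0, 0, 0, 0.2, 0.1, 0, 0], [0, 0, 0, 0.2, 0.2, 0, 0], [0, 0, 0, 0.2, 0.3, 0, 0], [0, 0, 0, 0.2, 0.3, 0, 0]]])

```text
time_s: 3.12
tcp_pos: [0.5002, -0.0269, 0.1273]
ee_rot: [[0.005, -0.0, -1.0], [1.0, -0.0, 0.005], [-0.0, -1.0, 0.0]]
wrist_force: [-0.5, -0.2, -0.1]
gripper_width: 0.004
```

```bash
python3 go.py .5017 -.026 .124
```

```text
t 3.1167 p [ 0.5002 -0.0269  0.1273] shift cm [ 0.09  0.33 -0.14] turn [-0.0004 -0.0049 -0.0001] F [-0.51 -0.25 -0.05] M [-0.023  0.139 -0.002] j [ 15.5  16.4 -25.2  -0.  -48.5 -15.8]
```

Emit:
step_arm(moves=[[[0, 0, 0, 0, 0.1, 0, 0], [0, 0, 0, 0, 0.2, 0, 0], [0, 0, 0, 0, 0.3, 0, 0], [0, 0, 0, 0, 0.4, 0, 0], [0, 0, 0, 0, 0.4, 0, 0]]])

```text
time_s: 3.53
tcp_pos: [0.5004, -0.027, 0.1241]
ee_rot: [[0.005, 0.0, -1.0], [1.0, -0.0, 0.005], [-0.0, -1.0, -0.0]]
wrist_force: [-2.5, 0.5, 4.6]
gripper_width: 0.005
```

```bash
python3 go.py .5017 -.026 .124
```

```text
t 3.5333 p [ 0.5004 -0.027   0.1241] shift cm [ 0.1   0.01 -0.13] turn [ 0.0001 -0.0047 -0.0002] F [-2.55  0.53  4.61] M [0.097 0.577 0.029] j [ 15.5  16.6 -25.4   0.  -48.  -15.8]
```

Emit:
step_arm(moves=[[[0, 0, 0, 0, 0.05, 0, 0], [0, 0, 0, 0, 0.1, 0, 0], [0, 0, 0, 0, 0.1, 0, 0], [0, 0, 0, 0, 0.1, 0, 0], [0, 0, 0, 0, 0.1, 0, 0]]])

```text
time_s: 3.95
tcp_pos: [0.5005, -0.0269, 0.1239]
ee_rot: [[0.004, 0.001, -1.0], [1.0, -0.0, 0.004], [-0.0, -1.0, -0.001]]
wrist_force: [-3.7, 2.0, 9.7]
gripper_width: 0.006
```

```bash
python3 go.py .5017 -.026 .124
```

```text
t 3.95 p [ 0.5005 -0.0269  0.1239] shift cm [ 0.09 -0.01 -0.12] turn [ 0.0006 -0.0044 -0.0003] F [-3.71  1.96  9.68] M [ 0.401  1.119 -0.009] j [ 15.5  16.6 -25.4   0.  -47.9 -15.8]
```

C did not give: 9.7 N and no sinking, so it is firm. Next is A (0.624, 0.006).

Emit:
step_arm(moves=[[[0, 0, 0, 0, -1.5, 0, 0], [0, 0, 0, 0, -3, 0, 0], [0, 0, 0, -0.3, -3, -3, 0], [0, 0, 0, -0.6, -3, -6, 0], [0, 0, 0, -0.6, -3, -9, 0]]])

```text
time_s: 4.37
tcp_pos: [0.5914, -0.0337, 0.1532]
ee_rot: [[0.005, 0.001, -1.0], [1.0, 0.0, 0.005], [0.0, -1.0, -0.001]]
wrist_force: [1.0, 0.3, 0.1]
gripper_width: 0.007
```

Emit:
step_arm(moves=[[[0, 0, 0, 0, 0, -2, 0], [0, 0, 0, 0, 0, -3.3, 0], [0, 0, 0, 0, 0.7, -3.3, 0], [0, 0, 0, 0, 1.5, -3.3, 0], [0, 0, 0, 0, 1.5, -3.3, 0]]])

```text
time_s: 4.78
tcp_pos: [0.6209, -0.0337, 0.1347]
ee_rot: [[0.006, -0.006, -1.0], [1.0, -0.0, 0.006], [-0.0, -1.0, 0.006]]
wrist_force: [-0.1, -0.2, -0.1]
gripper_width: 0.004
```

Emit:
step_arm(moves=[[[0, 0, 0, 0, 0, 0, 0], [0, 0, 0, 0, 0, 0, 0], [0, 0, 0, 0, 0.2, 0, 0], [0, 0, 0, 0, 0.4, 0, 0], [0, 0, 0, 0, 0.4, 0, 0]]])

```text
time_s: 5.2
tcp_pos: [0.6229, -0.0335, 0.1334]
ee_rot: [[0.005, -0.0, -1.0], [1.0, 0.0, 0.005], [0.0, -1.0, 0.0]]
wrist_force: [-0.6, -0.3, -1.2]
gripper_width: 0.005
```

```bash
python3 go.py .6235 -.0325 .124
```

```text
t 5.2 p [ 0.6229 -0.0335  0.1334] shift cm [ 0.1   0.94 -0.06] turn [-0.0003 -0.005   0.0001] F [-0.63 -0.29 -1.23] M [ 0.021  0.124 -0.064] j [ 11.8  26.7  -7.4  -0.  -55.9 -12. ]
```

Emit:
step_arm(moves=[[[0, 0, 0, 0.1, 0.2, 0, 0], [0, 0, 0, 0.1, 0.4, 0, 0], [0, 0, 0, 0.1, 0.6, 0, 0], [0, 0, 0, 0.1, 0.8, 0, 0], [0, 0, 0, 0.1, 0.8, 0, 0]]])

```text
time_s: 5.62
tcp_pos: [0.623, -0.0326, 0.1249]
ee_rot: [[0.005, -0.001, -1.0], [1.0, -0.0, 0.005], [-0.0, -1.0, 0.001]]
wrist_force: [1.4, -0.8, -0.3]
gripper_width: 0.006
```

Emit:
step_arm(moves=[[[0, 0, 0, 0, 0.05, 0, 0], [0, 0, 0, 0, 0.1, 0, 0], [0, 0, 0, 0, 0.15, 0, 0], [0, 0, 0, 0, 0.2, 0, 0], [0, 0, 0, 0, 0.2, 0, 0]]])

```text
time_s: 6.03
tcp_pos: [0.6234, -0.0326, 0.1242]
ee_rot: [[0.005, 0.001, -1.0], [1.0, -0.0, 0.005], [-0.0, -1.0, -0.001]]
wrist_force: [-1.5, 1.2, 3.1]
gripper_width: 0.005
```

```bash
python3 go.py .6235 -.0325 .124
```

```text
t 6.0333 p [ 0.6234 -0.0326  0.1242] shift cm [ 0.01  0.02 -0.01] turn [ 0.0006 -0.0048 -0.0002] F [-1.48  1.24  3.15] M [ 0.099  0.489 -0.044] j [ 11.8  27.2  -8.    0.  -54.8 -12.1]
```

Emit:
step_arm(moves=[[[0, 0, 0, 0, 0.05, 0, 0], [0, 0, 0, 0, 0.1, 0, 0], [0, 0, 0, 0, 0.1, 0, 0], [0, 0, 0, 0, 0.1, 0, 0], [0, 0, 0, 0, 0.1, 0, 0]]])

```text
time_s: 6.45
tcp_pos: [0.6235, -0.0326, 0.1241]
ee_rot: [[0.005, 0.001, -1.0], [1.0, -0.0, 0.005], [-0.0, -1.0, -0.001]]
wrist_force: [-2.3, 0.8, 6.9]
gripper_width: 0.005
```

```bash
python3 go.py .6235 -.0325 .124
```

```text
t 6.45 p [ 0.6235 -0.0326  0.1241] shift cm [ 0.01  0.01 -0.  ] turn [ 0.001  -0.0045 -0.0003] F [-2.33  0.85  6.89] M [ 0.18  1.04 -0.06] j [ 11.8  27.2  -8.    0.  -54.7 -12.1]
```

A is firm too: 6.9 N with no give. So B should be the loose one, and I'll press its edge.

Emit:
step_arm(moves=[[[0, 0, 0, 0, -1.5, 0, 0], [0, 0, 0, 0, -3, 0, 0], [0, 0, 0, -3, -3, -0.1, 0], [0, 0, 0, -6.3, -3, -0.2, 0], [0, 0, 0, -6.3, -2, -0.2, 0]]])

```text
time_s: 6.87
tcp_pos: [0.6263, -0.0994, 0.1444]
ee_rot: [[0.008, 0.005, -1.0], [1.0, -0.001, 0.008], [-0.001, -1.0, -0.005]]
wrist_force: [1.2, 0.7, 0.0]
gripper_width: 0.006
```

Emit:
step_arm(moves=[[[0, 0, 0, 0, 0, 0, 0], [0, 0, 0, 0, 0.5, 0, 0], [0, 0, 0, 0, 0.9, 0, 0], [0, 0, 0, 0, 0.9, 0, 0], [0, 0, 0, 0, 0.9, 0, 0]]])

```text
time_s: 7.28
tcp_pos: [0.6249, -0.0948, 0.1332]
ee_rot: [[0.004, -0.001, -1.0], [1.0, -0.0, 0.004], [-0.0, -1.0, 0.001]]
wrist_force: [-0.1, 0.4, -0.9]
gripper_width: 0.007
```

```bash
python3 go.py .6258 -.096 .124
```

```text
t 7.2833 p [ 0.6249 -0.0948  0.1332] shift cm [-0.12  0.92 -0.09] turn [-0.0007 -0.0038 -0.0001] F [-0.09  0.42 -0.95] M [ 0.082  0.107 -0.029] j [  6.   27.4  -6.1   0.  -56.5  -6.2]
```

Emit:
step_arm(moves=[[[0, 0, 0, 0, 0.2, 0, 0], [0, 0, 0, 0, 0.4, 0, 0], [0, 0, 0, 0, 0.6, 0, 0], [0, 0, 0, 0, 0.8, 0, 0], [0, 0, 0, 0, 0.8, 0, 0]]])

```text
time_s: 7.7
tcp_pos: [0.6247, -0.0955, 0.125]
ee_rot: [[0.005, -0.001, -1.0], [1.0, 0.0, 0.005], [0.0, -1.0, 0.001]]
wrist_force: [1.1, 0.0, -0.2]
gripper_width: 0.007
```

Emit:
step_arm(moves=[[[0, 0, 0, 0, 0.05, 0, 0], [0, 0, 0, 0, 0.1, 0, 0], [0, 0, 0, 0, 0.2, 0, 0], [0, 0, 0, 0, 0.3, 0, 0], [0, 0, 0, 0, 0.3, 0, 0]]])

```text
time_s: 8.12
tcp_pos: [0.6251, -0.0954, 0.1226]
ee_rot: [[0.005, 0.0, -1.0], [1.0, 0.0, 0.005], [0.0, -1.0, -0.0]]
wrist_force: [-0.4, 0.4, 0.9]
gripper_width: 0.006
```

```bash
python3 go.py .6258 -.096 .124
```

```text
t 8.1167 p [ 0.6251 -0.0954  0.1226] shift cm [-0.06 -0.14 -0.07] turn [ 0.0004 -0.0049  0.0002] F [-0.4   0.42  0.86] M [0.295 0.12  0.003] j [  6.   28.   -6.8  -0.  -55.1  -6.2]
```

It is sinking at about 1 N, so B gives. I'll press on to tip it fully.

Emit:
step_arm(moves=[[[0, 0, 0, 0, 0.1, 0, 0], [0, 0, 0, 0, 0.2, 0, 0], [0, 0, 0, 0, 0.25, 0, 0], [0, 0, 0, 0, 0.3, 0, 0], [0, 0, 0, 0, 0.3, 0, 0]]])

```text
time_s: 8.53
tcp_pos: [0.6251, -0.0954, 0.1196]
ee_rot: [[0.005, 0.0, -1.0], [1.0, 0.0, 0.005], [0.0, -1.0, -0.0]]
wrist_force: [1.1, 1.6, 1.9]
gripper_width: 0.007
```

```bash
python3 go.py .6258 -.096 .119
python3 - <<'E'
from station import optics
import cv2
for n,(a,b,c,d) in(("scene",(150,275,235,385)),):
    i=optics.capture(n)["image"][a:b,c:d,::-1]; cv2.imwrite(f"pics/{n}2.png",cv2.resize(i,None,fx=4,fy=4,interpolation=cv2.INTER_CUBIC))
E
```

```text
t 8.5333 p [ 0.6251 -0.0954  0.1196] shift cm [-0.06  0.06 -0.07] turn [ 0.0003 -0.0049  0.0001] F [1.14 1.56 1.88] M [0.471 0.1   0.009] j [  6.   28.2  -7.   -0.  -54.8  -6.2]
```

View pics/scene2.png

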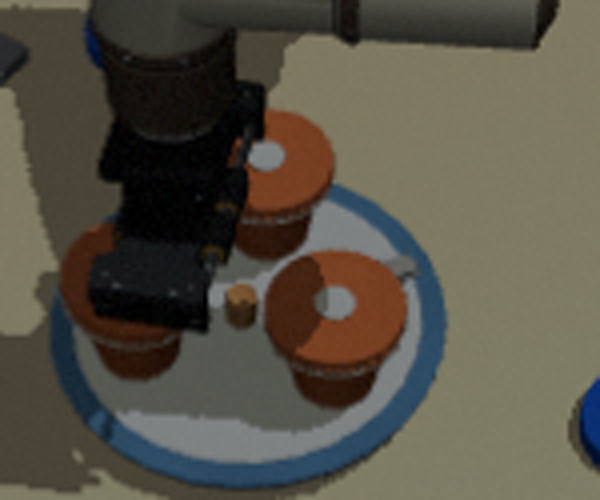

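The picture shows the closed fingertips over B's right edge at about (190,300), with B's near side slightly lower. I'll go about 1 mm further to meet the stop.

Emit:
step_arm(moves=[[[0, 0, 0, 0, 0.05, 0, 0], [0, 0, 0, 0, 0.1, 0, 0], [0, 0, 0, 0, 0.1, 0, 0], [0, 0, 0, 0, 0.1, 0, 0], [0, 0, 0, 0, 0.1, 0, 0]]])

```text
time_s: 9.0
tcp_pos: [0.6253, -0.0955, 0.1192]
ee_rot: [[0.005, 0.001, -1.0], [1.0, -0.0, 0.005], [-0.0, -1.0, -0.001]]
wrist_force: [-1.3, 3.0, 5.6]
gripper_width: 0.006
```

```bash
python3 go.py .6258 -.096 .119
```

```text
t 9.0 p [ 0.6253 -0.0955  0.1192] shift cm [-0.05  0.02 -0.05] turn [ 0.0009 -0.0047 -0.    ] F [-1.3   3.02  5.59] M [0.801 0.346 0.027] j [  6.   28.2  -7.    0.  -54.7  -6.2]
```

It met the stop: 5 mm sunk, 5.6 N. B rocks. I'll lift straight up and look again.

Emit:
step_arm(moves=[[[0, 0, 0, 0, -0.3, 0, 0], [0, 0, 0, 0, -0.7, 0, 0], [0, 0, 0, 0, -1.5, 0, 0], [0, 0, 0, 0, -3, 0, 0], [0, 0, 0, 0, -4, 0, 0]]])

```text
time_s: 9.42
tcp_pos: [0.6251, -0.096, 0.1596]
ee_rot: [[0.005, 0.0, -1.0], [1.0, -0.0, 0.005], [-0.0, -1.0, -0.0]]
wrist_force: [0.7, -0.1, -0.2]
gripper_width: 0.005
```

Emit:
step_arm(moves=[[[0, 0, 0, 3, -2, 0, 0], [0, 0, 0, 6, -4, 0, 0], [0, 0, 0, 9, -6, 2, 0], [0, 0, 0, 11, -8, 4, 0], [0, 0, 0, 11, -8, 5, 0]]])

```text
time_s: 9.83
tcp_pos: [0.5763, 0.0176, 0.2437]
ee_rot: [[0.001, 0.008, -1.0], [1.0, 0.002, 0.001], [0.002, -1.0, -0.008]]
wrist_force: [-0.1, 0.3, 0.9]
gripper_width: 0.009
```

```bash
python3 - <<'E'
from station import optics
import cv2,numpy as np
for n,(a,b,c,d) in(("top",(135,255,285,420)),("scene",(165,275,235,360))):
    c0=optics.capture(n);np.save(f"{n}3.npy",c0,allow_pickle=True);i=c0["image"][a:b,c:d,::-1]; cv2.imwrite(f"pics/{n}3.png",cv2.resize(i,None,fx=5,fy=5,interpolation=cv2.INTER_CUBIC))
E
python3 go.py .6262 -.1355 .140
```

```text
t 9.9333 p [0.5745 0.0153 0.2402] shift cm [-15.08  10.02  -5.19] turn [ 0.0022 -0.0033  0.001 ] F [-0.06  0.25 -0.3 ] M [-0.029  0.101 -0.037] j [ 17.7  16.8  -6.3  -0.  -66.7 -17.8]
```

View pics/scene3.png

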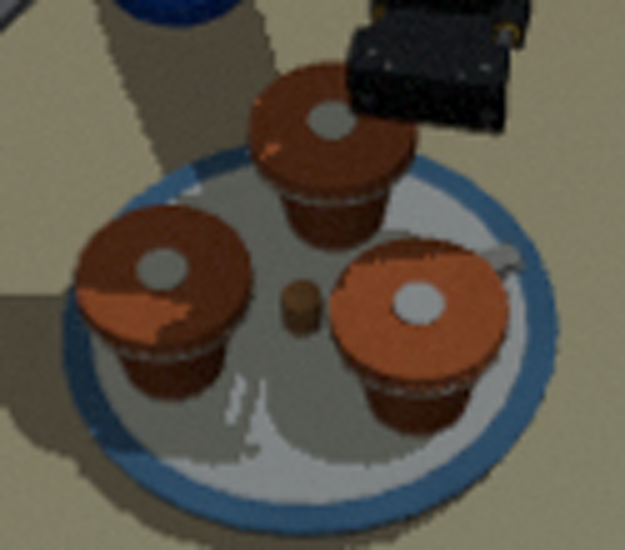

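View pics/top3.png

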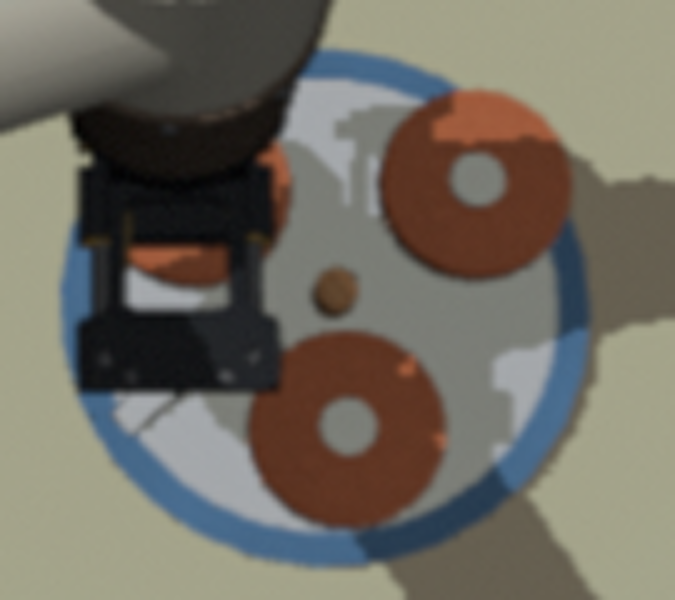

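B has come back level where it was: its middle is at (478,180) in the top crop and (162,268) in the scene crop, unchanged. Now I'll go over its middle.

Emit:
step_arm(moves=[[[0, 0, 0, -3, 0, -1, 0], [0, 0, 0, -6.5, 0, -2, 0], [0, 0, 0, -10, 1.5, -3.5, 0], [0, 0, 0, -13, 3.5, -5, 0], [0, 0, 0, -15, 7, -5.1, 0]]])

```text
time_s: 10.35
tcp_pos: [0.6297, -0.14, 0.1696]
ee_rot: [[0.007, 0.007, -1.0], [1.0, -0.002, 0.007], [-0.002, -1.0, -0.007]]
wrist_force: [1.7, -0.1, 0.5]
gripper_width: 0.005
```

Emit:
step_arm(moves=[[[0, 0, 0, 0, 0.5, 0, 0], [0, 0, 0, 0, 1.5, 0, 0], [0, 0, 0, 0, 2.5, 0, 0], [0, 0, 0, 0, 2.5, 0, 0], [0, 0, 0, 0, 2.5, 0, 0]]])

```text
time_s: 10.77
tcp_pos: [0.6261, -0.1349, 0.1439]
ee_rot: [[0.004, 0.0, -1.0], [1.0, -0.0, 0.004], [-0.0, -1.0, -0.0]]
wrist_force: [-0.2, -0.1, 0.2]
gripper_width: 0.011
```

Emit:
step_arm(moves=[[[0, 0, 0, 0, 0, 0, 0], [0, 0, 0, 0, 0, 0, 0], [0, 0, 0, 0, 0, 0, 0], [0, 0, 0, 0, 0, 0, 0], [0, 0, 0, 0, 0, 0, 0]]])

```text
time_s: 11.18
tcp_pos: [0.626, -0.1354, 0.1441]
ee_rot: [[0.005, 0.001, -1.0], [1.0, 0.0, 0.005], [0.0, -1.0, -0.001]]
wrist_force: [0.3, -1.3, -0.4]
gripper_width: 0.002
```

```bash
python3 go.py .626 -.1355 .127
```

```text
t 11.1833 p [ 0.626  -0.1354  0.1441] shift cm [-0.01  1.71  0.  ] turn [ 0.001  -0.0046  0.    ] F [ 0.3  -1.28 -0.42] M [-0.009  0.084  0.054] j [  2.2  27.5  -4.2   0.  -58.2  -2.5]
```

Emit:
step_arm(moves=[[[0, 0, 0, 0, 0.6, 0, 0], [0, 0, 0, 0, 1.2, 0, 0], [0, 0, 0, 0, 1.5, 0, 0], [0, 0, 0, 0, 1.6, 0, 0], [0, 0, 0, 0, 1.7, 0, 0]]])

```text
time_s: 11.6
tcp_pos: [0.6253, -0.1356, 0.1268]
ee_rot: [[0.005, -0.002, -1.0], [1.0, -0.0, 0.005], [-0.0, -1.0, 0.002]]
wrist_force: [-3.0, 1.4, 6.4]
gripper_width: 0.003
```

Emit:
step_arm(moves=[[[0, 0, 0, 0, 0.05, 0, 0], [0, 0, 0, 0, 0.1, 0, 0], [0, 0, 0, 0, 0.15, 0, 0], [0, 0, 0, 0, 0.2, 0, 0], [0, 0, 0, 0, 0.2, 0, 0]]])

```text
time_s: 12.02
tcp_pos: [0.6253, -0.1356, 0.1258]
ee_rot: [[0.005, -0.001, -1.0], [1.0, -0.0, 0.005], [-0.0, -1.0, 0.001]]
wrist_force: [-2.6, 1.6, 7.7]
gripper_width: 0.006
```

```bash
python3 go.py .626 -.1355 .121
```

```text
t 12.0167 p [ 0.6253 -0.1356  0.1258] shift cm [ 0.01  0.48 -0.07] turn [-0.0008 -0.0047 -0.0003] F [-2.59  1.58  7.73] M [0.51  1.138 0.025] j [  2.2  28.5  -5.4   0.  -56.1  -2.5]
```

Emit:
step_arm(moves=[[[0, 0, 0, 0, 0.05, 0, 0], [0, 0, 0, 0, 0.1, 0, 0], [0, 0, 0, 0, 0.15, 0, 0], [0, 0, 0, 0, 0.2, 0, 0], [0, 0, 0, 0, 0.2, 0, 0]]])

```text
time_s: 12.43
tcp_pos: [0.6253, -0.1356, 0.1238]
ee_rot: [[0.005, -0.001, -1.0], [1.0, -0.0, 0.005], [-0.0, -1.0, 0.001]]
wrist_force: [-3.1, 1.6, 7.2]
gripper_width: 0.006
```

Emit:
step_arm(moves=[[[0, 0, 0, 0, 0.05, 0, 0], [0, 0, 0, 0, 0.1, 0, 0], [0, 0, 0, 0, 0.15, 0, 0], [0, 0, 0, 0, 0.2, 0, 0], [0, 0, 0, 0, 0.2, 0, 0]]])

```text
time_s: 12.85
tcp_pos: [0.6253, -0.1356, 0.1218]
ee_rot: [[0.005, -0.001, -1.0], [1.0, -0.0, 0.005], [-0.0, -1.0, 0.001]]
wrist_force: [-3.6, 1.3, 6.3]
gripper_width: 0.003
```

```bash
python3 go.py .626 -.1355 .121
```

```text
t 12.85 p [ 0.6253 -0.1356  0.1218] shift cm [ 0.01  0.08 -0.07] turn [-0.0008 -0.0047 -0.0003] F [-3.57  1.34  6.27] M [0.497 1.133 0.006] j [  2.2  28.8  -5.7   0.  -55.6  -2.5]
```

Emit:
step_arm(moves=[[[0, 0, 0, 0, 0.05, 0, 0], [0, 0, 0, 0, 0.1, 0, 0], [0, 0, 0, 0, 0.15, 0, 0], [0, 0, 0, 0, 0.2, 0, 0], [0, 0, 0, 0, 0.2, 0, 0]]])

```text
time_s: 13.27
tcp_pos: [0.6252, -0.1356, 0.1212]
ee_rot: [[0.004, -0.001, -1.0], [1.0, -0.001, 0.004], [-0.001, -1.0, 0.001]]
wrist_force: [-5.9, 2.4, 12.8]
gripper_width: 0.002
```

```bash
python3 go.py .626 -.1355 .121
```

```text
t 13.2667 p [ 0.6252 -0.1356  0.1212] shift cm [ 0.01  0.02 -0.08] turn [-0.0005 -0.0042 -0.0007] F [-5.93  2.39 12.81] M [ 0.919  1.957 -0.009] j [  2.2  28.8  -5.7   0.  -55.5  -2.5]
```

Emit:
step_arm(moves=[[[0, 0, 0, 0, 0.05, 0, 0], [0, 0, 0, 0, 0.1, 0, 0], [0, 0, 0, 0, 0.1, 0, 0], [0, 0, 0, 0, 0.1, 0, 0], [0, 0, 0, 0, 0.1, 0, 0]]])

```text
time_s: 13.68
tcp_pos: [0.6253, -0.1356, 0.1212]
ee_rot: [[0.004, -0.0, -1.0], [1.0, -0.001, 0.004], [-0.001, -1.0, 0.0]]
wrist_force: [-6.9, 3.6, 16.2]
gripper_width: 0.002
```

```bash
python3 go.py .626 -.1355 .121
```

```text
t 13.6833 p [ 0.6253 -0.1356  0.1212] shift cm [ 0.01  0.02 -0.07] turn [-0.0001 -0.004  -0.0009] F [-6.94  3.56 16.25] M [1.082 2.345 0.01 ] j [  2.3  28.8  -5.8   0.1 -55.5  -2.5]
```

It has stopped 6 mm down at 16 N. I'll lift straight up and retreat.

Emit:
step_arm(moves=[[[0, 0, 0, 0, -0.2, 0, 0], [0, 0, 0, 0, -0.5, 0, 0], [0, 0, 0, 0, -1.5, 0, 0], [0, 0, 0, 0, -4, 0, 0], [0, 0, 0, 0, -7, 0, 0]]])

```text
time_s: 14.1
tcp_pos: [0.6246, -0.1356, 0.1861]
ee_rot: [[0.005, -0.005, -1.0], [1.0, 0.0, 0.005], [0.0, -1.0, 0.005]]
wrist_force: [1.3, -0.3, -0.7]
gripper_width: 0.006
```

Emit:
step_arm(moves=[[[0, 0, 0, 0, -3, 0, 0], [0, 0, 0, 0, -6, 1, 0], [0, 0, 0, 0, -9, 4, 0], [0, 0, 0, 0, -11, 8, 0], [0, 0, 0, 0, -11, 12, 0]]])

```text
time_s: 14.52
tcp_pos: [0.5092, -0.1355, 0.3018]
ee_rot: [[0.004, 0.009, -1.0], [1.0, -0.002, 0.004], [-0.002, -1.0, -0.009]]
wrist_force: [-0.4, -0.2, 0.7]
gripper_width: 0.005
```

Emit:
step_arm(moves=[[[0, 0, 0, 3.5, 0, 1, 0], [0, 0, 0, 7, 0, 2, 0], [0, 0, 0, 10.5, 0, 3, 0], [0, 0, 0, 14, 0, 4, 0], [0, 0, 0, 17.5, 0, 4, 0]]])

```text
time_s: 14.93
tcp_pos: [0.4667, 0.0412, 0.2984]
ee_rot: [[0.005, 0.001, -1.0], [1.0, 0.001, 0.005], [0.001, -1.0, -0.001]]
wrist_force: [1.3, 0.6, -0.4]
gripper_width: 0.005
```

Emit:
step_arm(moves=[[[0, 0, 0, 3.5, 0, 0, 0], [0, 0, 0, 7, 0, 0, 0], [0, 0, 0, 10, 0, 0, 0], [0, 0, 0, 10, 0, 0, 0], [0, 0, 0, 10, 0, 0, 0]]])

```text
time_s: 15.35
tcp_pos: [0.4689, 0.1416, 0.2975]
ee_rot: [[0.002, -0.0, -1.0], [1.0, -0.0, 0.002], [-0.0, -1.0, 0.0]]
wrist_force: [-0.2, -1.4, -0.5]
gripper_width: 0.008
```

```bash
python3 go.py .626 -.1355 .121
python3 - <<'E'
from station import optics
import cv2,numpy as np
for n,(a,b,c,d) in(("top",(135,255,285,420)),("scene",(165,275,235,360))):
    c0=optics.capture(n);np.save(f"{n}4.npy",c0,allow_pickle=True);i=c0["image"][:,:,::-1];cv2.imwrite(f"pics/{n}4f.png",i);i=i[a:b,c:d]; cv2.imwrite(f"pics/{n}4.png",cv2.resize(i,None,fx=5,fy=5,interpolation=cv2.INTER_CUBIC))
E
```

```text
t 15.35 p [0.4689 0.1416 0.2975] shift cm [-27.67  17.65 -15.78] turn [-0.0002 -0.0023 -0.0002] F [-0.19 -1.39 -0.46] M [-0.089  0.123  0.015] j [ 35.8   6.3 -11.6   0.  -72.2 -36. ]
```

View pics/scene4.png

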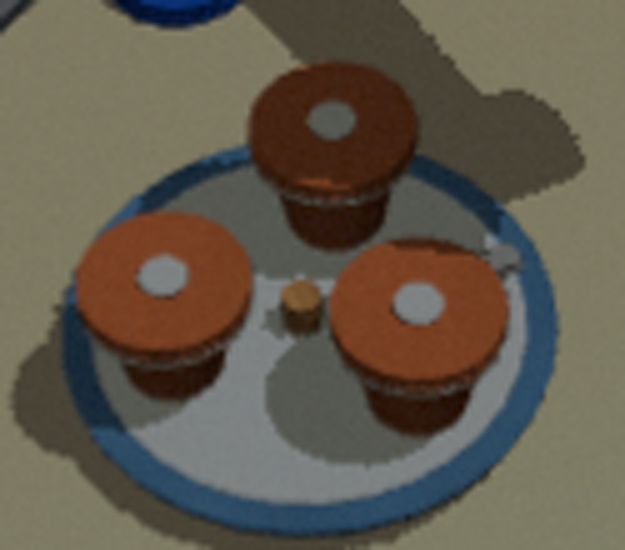

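View pics/top4.png

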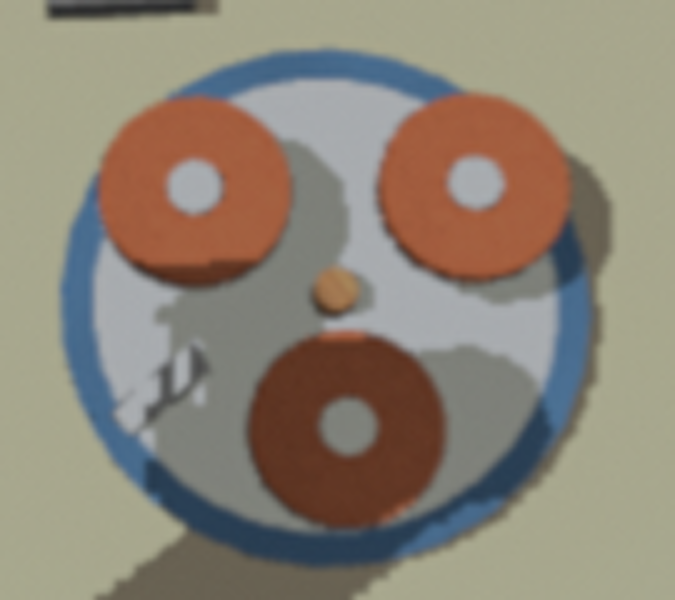

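View pics/scene4f.png

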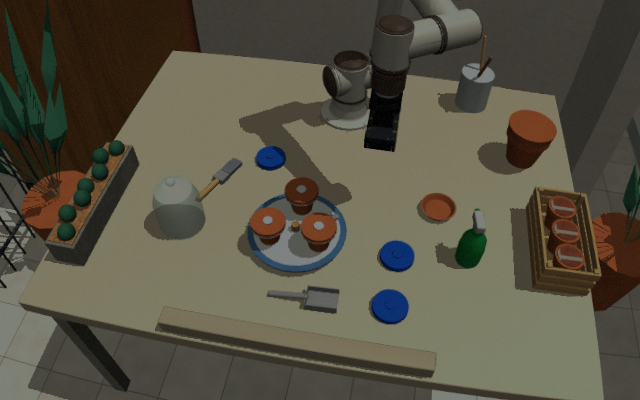

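B's middle is now at (163,275) in the scene crop and (476,183) in the top crop. I'll check its height.

Run:
```python
from h import *
t=np.load("top4.npy",allow_pickle=True).item(); s=np.load("scene4.npy",allow_pickle=True).item()
g=lambda p,o:((p[0]+.5)/5-.5+o[0],(p[1]+.5)/5-.5+o[1])
print(tri(ray(t,*g((476,183),(285,135))),ray(s,*g((163,275),(235,165)))).round(4),"before .6256 -.1356 .1146")
for c,o in((t,(285,135)),(s,(235,165))):
    print(((proj(c,[.6256,-.1356,.1086])-proj(c,[.6256,-.1356,.1146]))*5).round(1))
```

```text
[ 0.6256 -0.1357  0.1092] before .6256 -.1356 .1146
[-2.   3.4]
[0.8 6.8]
```

Run:
```python
from station import r
print(r.finish_job())
```

```text
the job is handed in; nothing more can be done
None
```

The job is handed in. Cover B, at about (0.626, −0.136), was the loose one, and it now sits home on its pot.

- **Finding it:** I pressed the edges of C (9.7 N) and A (6.9 N) and neither gave. B sank about 5 mm at about 2 N, then met its stop at 5.6 N. It came back level when I let go.
- **Seating it:** I pressed B on its middle. The bung slid at 6–8 N of measured vertical force, a little under the 10–16 N stated. The fingertip stopped about 6 mm down, and did not move further at 16 N.
- **Last checks:** By the cameras, B's middle is 5.4 mm lower than before, which matches 6 mm within picture error, and it has not moved sideways by more than about 0.1 mm. In the last pictures B looks level, though I did not measure its tilt, and everything else looks unmoved. The arm finished clear after about 15.5 s.

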